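Hang the tea infuser on the steeping stand and hold it down in the mug

ROBOT

A 6-joint arm with a two-finger parallel gripper is mounted at the origin on the work surface. World frame = base frame: x ahead of the robot, y to its left, z up, the work surface at z = 0. Lengths are in m, angles in rad, forces in N, time in s.
With the tool pointing down it reaches from about 0.375 to 0.925 m from the base axis. Payload 5.7 kg.
Tool frame: the origin (TCP) lies midway between the tips of the shut fingers; the grasp point (between the pads) lies 19 mm behind it; z points along the fingers, y is the line along which they close (so a half turn about z gives the same grasp; the last joint's range is limited). The gripper opens to 85 mm and grips with 20 to 120 N. Pads are 22 mm wide; open, the fingers measure 114 mm over their backs; the gripper's body (76 mm by 85 mm) begins 54 mm behind the grasp point. The pads swing forward as they close: fully open they stand 13 mm farther back than shut.
Start: joints at [1.183, 0.359, 1.51, -0, 1.272, -0.115], TCP at [0.162, 0.578, 0.231] pointing down, gripper open.
Joint ranges: [-2.97, 2.97], [-1.01, 2.36], [0.21, 2.38], [-0.96, 4.11], [0.2, 2.71], [-2.98, 2.98]. Speed limits (rad/s): [2.39, 2.39, 3.14, 3.14, 3.14, 3.14].

INTERFACE

Orientations are given as a unit quaternion [w, x, y, z].
In Python, from bench import robot gives the robot as it stands. The module is installed in compiled form; this text tells all that it offers.
- The arm moves only by the tool send_rows, never from a script. Its argument "rows" is a list of rows, each an object with "rot": the turn, a rotation vector about the tool's x, y, z in rad, a list of three; "xyz": the shift along the tool's x, y, z in m, a list of three; "hand": the opening, from 0 (shut) to 1 (fully open). In form: [{"rot": [ax, ay, az], "xyz": [dx, dy, dz], "hand": hand}, ...]. A call has 1 to 8 rows; each row shifts and turns the commanded pose from where the row before left it, along the tool's axes as they then stand; what a row does not reach is not made up. A row lasts 1/10 s, in which the tool goes at most 50 mm and 8.59 degrees, less where a joint would pass 70% of its speed; a pose out of reach is approached as far as the arm can. A call is refused whole if a number of a shift passes 0.05 or a number of a turn 0.15, either way. A call with a gripper value outside its range is refused whole. The fingers move at their own pace and stop on an object; "force" is the grip in N (left out, the last holds). Time passes only in rows, so rows that do not move let the fingers close. It gives the time, the measured TCP pose, the force, the opening and the grip force at its end, in the units of the state.
- robot.state(): the state, without advancing time (a new reading comes with each control period).
- robot.read_camera(name): name is "scene" or "top" or "wrist"; returns a dict with "frame" (420x560x3 uint8, blue, green, red), "fx", "fy", "cx", "cy" (pixels), "origin" and "attitude" of the camera in the world. Camera axes: x right, y down, z forward; pixel columns grow to the right and rows downward; lengths in m; the calibration is good to about 2 mm. A picture is of the moment at which its call begins. There is no depth.
- robot.sign_off(): hands the job in; it is judged then, once.
Trained networks look in the newest picture that a camera, given by its name, has taken for a name from the list of things; names that differ only in an ending like _2 or _b are one class to them, and where a whole thing is asked for, a point or a joint stands for the part that bears it (a point fixed in the world has none). Each returns a list of dicts, best first, with "score" (0 to 1); they miss things now and then, are a little off and sometimes report something else, mostly with a low value. They report only what shows in the picture. A call takes as long as a camera call. They do not tell look-alikes from the thing itself.
- robot.spot_in(camera, query): "extent" ([centre column, centre row, width, height] in pixels, round what is visible of it).
- robot.masks_of(camera, query): "region" (420x560 bool, what is visible of it) and "extent" ([centre column, centre row, width, height] in pixels, round what is visible of it).
The state is a dict: "clock": time; "q": joint angles; "joint_velocities": joint speeds; "tau": joint torques, N m; "tcp_pos": TCP position; "tcp_rot": TCP orientation; "wrist_force": force on the tool from outside, world axes, zero at the start; "ft_torque": the same for the moment, N m; "width": finger opening in m; "finger_force": force on a finger pad.
Only numpy, scipy, OpenCV 4.12 (cv2) and the standard library are available. Lean on these libraries where they do the work, as an engineer would, in place of code of your own. Each camera call takes 0.05 s, during which the arm holds its last target. There are 200 camera calls.

TASK

Hang the steel tea infuser by its wire handle on the steeping stand's bar, over the middle of the mug, and let go of it. Then press the stand's round wooden pad straight down, past its first two clicks to the third, so that the infuser goes down into the mug, and finish while still holding the pad down there against its spring. Leave the mug standing where it is and do not disturb the other things.

Things in the scene. Friction and masses are not known exactly. Their poses are not given: they have to be found in the camera images.
- stand: fixed steeping stand. Wooden foot 130 (x) x 215 (y) x 10 mm, from y -155 to +60; grey tower 60 x 60 mm, top at z 130, at y +20. From it rises a vertical steel plunger rod, 14 mm thick, with the press pad on top and the bar just below. Origin: underside of the foot; z up. The bar points along the stand's own -y; the mug stands on the foot below it. Yaw varies by start
- pad (a point): centre of the top face of the round wooden press pad on top of the plunger, 48 mm across, 10 mm thick; at rest 216 mm above the worktop. Goes straight down with joint press; axes parallel to the stand's
- bar (a point): level steel bar, 10 mm thick, fixed to the plunger under the pad, axes parallel to the stand's; this point lies on the bar's axis at the rod's centre, 200 mm above the worktop at rest. Runs 158 mm along its own -y to a free end turned up slightly (top of the tip 14 mm above the bar's axis, outermost point 167 mm from this point). Goes straight down with joint press
- seat (a point): point on the bar's axis over the middle of the mug's place, 115 mm from the rod's axis towards the free end; the infuser is to hang here
- press (a joint): travel of the plunger, m: 0 at rest (up), growing downwards, hard stop at 0.053. A spring pushes it back up from any point. Soft clicks, felt as a bump passed but not holding it, reached at 0.016, 0.032 and 0.048 (bump tops at 0.008, 0.024, 0.040). With the infuser hung, pressing takes about 3 to 10 N; holding at the third click takes about 8 N
- infuser: loose steel tea infuser, about 110 g, upright on the worktop. Barrel 40 mm across, 42 mm tall, flat foot 34 mm. Rigid 5 mm wire handle in its own x-z plane: legs at x +-19 mm up to z 84, then sloping together to a peak at z 104 (wire centres). Origin: centre of the underside; z up. Once hung on the bar its origin is 93 mm below the bar's axis and its y lies along the bar
- mug: white mug standing loose on the stand's foot (10 mm above the worktop) under the bar, 84 mm across, 85 mm tall, wall 4 mm, 280 g; rim 95 mm above the worktop. Its handle (its own +y side) points towards the robot or away from the tower, never at the tower. Origin: centre of its underside
- kettle: bystander: pastel pink kettle, 160 mm across, 195 mm tall, spout and handle reach 125 mm from its axis; origin: centre of the underside
- jar: bystander: glass jar with a cork, 72 mm across, 117 mm tall; origin: centre of the underside
- spare_mug: bystander: a second mug like the first, standing on the worktop; origin: centre of the underside
- plate: bystander: melamine side plate, 170 mm across, 16 mm tall; origin: centre of the underside
- loop (a point): point of the infuser at z 63 mm on its axis, the middle of the window under the wire handle; the window is 33 mm wide (infuser's x), z 42 to 84 mm at full width and narrowing above to the peak, open along the infuser's y: the bar goes through here
- grip (a point): centre of the infuser's wooden grip, z 120 mm on its axis: an upright block 16 x 16 mm, z 106 to 134 mm, sides parallel to the infuser's x and y, standing on the peak of the wire handle
Not all that is in view belongs to the job. There is more than one size of the infuser; the one meant has the size given above.

How it is judged:
By the outcome, as a careful person would: the job done as asked, in the order asked, and still so for the second after the job is handed in, while the arm keeps its last pose, push and grip.
It also fails if it takes over 61 s, if anything falls off the work surface, if the arm or the gripper's body presses on something with over 40 N, if the wrist force passes 120 N, or if a joint passes its speed limit or range.

## Working session

There is one attempt and no reset: what is moved stays moved. The work goes in short steps, Python scripts to look and compute and a tool call to move; the robot and the scene stay as the last step left them, time stands still between calls to the robot, and variables do not carry over. Pictures are saved under pics/ and viewed, at most 13 in all, crops included, and the job is handed in when it is done.

Besides the shell and the picture viewer there is one more tool, called after "Call:" by a JSON object that holds its "op" and its "data". send_rows: Moves the arm, as the interface text tells. Its arguments: {"type":"object","properties":{"rows":{"type":"array"},"force":{"type":"number"}},"required":["rows"]}

```bash
mkdir -p pics; cat > h.py <<'E'
import numpy as np,cv2
from scipy.spatial.transform import Rotation as R
from bench import robot
def att(c):
    a=np.array(c["attitude"],float)
    return a if a.shape==(3,3) else R.from_quat(a,scalar_first=True).as_matrix()
def ray(c,u,v):
    d=att(c)@np.array([(u-c["cx"])/c["fx"],(v-c["cy"])/c["fy"],1]); return np.array(c["origin"]),d/np.linalg.norm(d)
def atz(c,u,v,z):
    o,d=ray(c,u,v); return o+d*(z-o[2])/d[2]
def proj(c,p):
    q=att(c).T@(np.asarray(p,float)-np.array(c["origin"])); return np.array([c["fx"]*q[0]/q[2]+c["cx"],c["fy"]*q[1]/q[2]+c["cy"]])
E
python3 - <<'E'
from h import *
print(robot.state())
fs=[]
for n in ["scene","top"]:
    c=robot.read_camera(n); print(n,c["fx"],c["cx"],c["cy"],c["origin"],c["attitude"]); cv2.imwrite(f"pics/{n}0.png",c["frame"])
    for q in ["infuser","grip","pad","bar","mug","kettle","jar","plate","stand"]:
        for r in robot.spot_in(n,q)[:4]:
            print(n,q,round(r["score"],2),np.round(r["extent"],1))
E
```

```text
{'clock': 0.0, 'q': array([ 1.18289376e+00,  3.59500134e-01,  1.51144631e+00,  2.78137961e-05,
        1.27251151e+00, -1.15104875e-01]), 'joint_velocities': array([ 0.00260458,  0.00110047,  0.00171254,  0.00265568, -0.00013264,
        0.00046091]), 'tau': array([-2.09511149e-03, -5.27617264e+01, -2.78616017e+01, -5.50365858e-04,
        1.31981674e-02, -8.63794668e-06]), 'tcp_pos': array([0.16139381, 0.57716915, 0.23045122]), 'tcp_rot': array([-2.44971032e-04,  1.35980302e-01,  9.90711102e-01, -9.00002020e-04]), 'wrist_force': array([ 0.10241388, -0.22050153, -0.099884  ]), 'ft_torque': array([-0.01034308, -0.02971711,  0.03614961]), 'finger_force': 0.0, 'width': 0.08523002279027346}
scene 467.3563910141678 277.7807360035994 209.68814536989169 [ 1.24994288 -0.77558652  0.96239954] [-0.41230683  0.83888184  0.32292497 -0.1483233 ]
scene infuser 0.96 [180.8 282.2  15.5  40.3]
scene infuser 0.83 [160.6 301.4  23.7  59.6]
scene infuser 0.69 [200.6 258.4  21.   58.5]
scene infuser 0.69 [301.6 177.3  41.8  29.5]
scene grip 0.97 [163.  303.4  20.6  53.9]
scene grip 0.75 [178.4 280.2  20.
[... 364 characters left out ...]
09701 274.75882329008743 208.18454945627812 [0.34407148 0.0229737  1.13961374] [ 0.07373418 -0.65234566  0.74950741 -0.0851296 ]
top infuser 0.72 [381.3 223.1  16.2  18. ]
top infuser 0.66 [374.1 145.9  39.9  34.9]
top infuser 0.65 [414.4 204.4  28.4  25.2]
top infuser 0.57 [353.4 229.7  21.2  19.4]
top grip 0.79 [352.9 231.3  18.5  21.6]
top grip 0.73 [385.2 220.4  25.1  18. ]
top grip 0.72 [411.9 203.2  35.   19.2]
top pad 0.57 [231.6 212.9  79.   21. ]
top bar 0.82 [230.5 212.9  76.3  20.6]
top mug 0.91 [256.3 232.8  33.   32.2]
top kettle 0.79 [118.5 195.7  78.8  82.8]
top jar 0.91 [314.2 135.1  29.9  39.1]
top plate 0.64 [160.1 297.3  64.1  59. ]
top stand 0.92 [232.8 233.2  83.2  58.9]
```

View pics/top0.png

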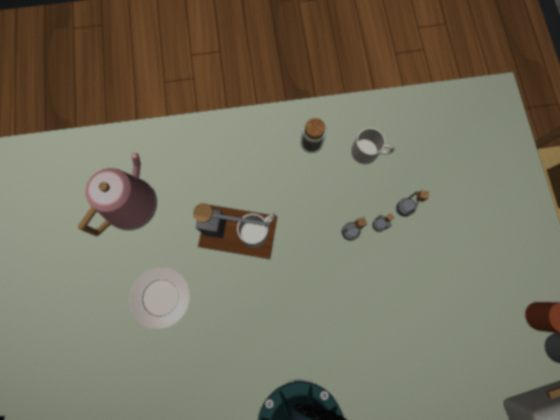

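View pics/scene0.png

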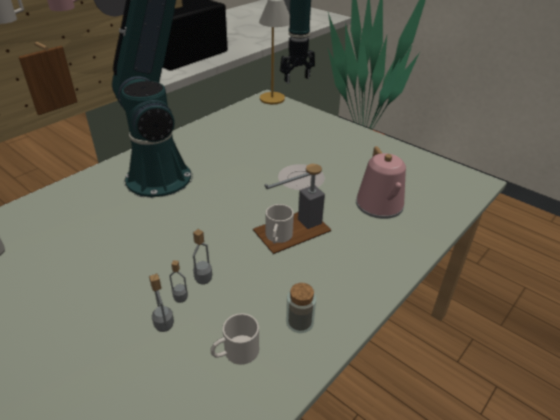

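Top view: stand at (233,233), bar running from the pad (204,213) to (270,217), mug at (254,230) with its handle at upper right. The candidates for the infuser are top (353,230), (382,223) and (410,205), which are scene (202,257), (179,281) and (160,302). I'll tell them apart by size.

```bash
python3 - <<'E'
from h import *
C={n:robot.read_camera(n) for n in ["scene","top"]}
for p in [(0,0,0),robot.state()["tcp_pos"]]:print([proj(C[n],p).round(0) for n in C])
# crops
s=C["scene"]["frame"][220:335,135:225]; t=C["top"]["frame"][180:245,335:435]
a=cv2.resize(s,None,fx=5,fy=5,interpolation=cv2.INTER_CUBIC)[:575]; b=cv2.resize(t,None,fx=3.4,fy=3.4,interpolation=cv2.INTER_CUBIC)
im=np.zeros((580,800,3),np.uint8); im[:a.shape[0],:a.shape[1]]=a; im[:b.shape[0],455:455+b.shape[1]]=b[:,:345]
cv2.imwrite("pics/c1.png",im)
s=C["scene"]["frame"][160:250,245:335]; t=C["top"]["frame"][195:265,185:285]
a=cv2.resize(s,None,fx=4,fy=4,interpolation=cv2.INTER_CUBIC); b=cv2.resize(t,None,fx=4.3,fy=4.3,interpolation=cv2.INTER_CUBIC)
im=np.zeros((361,800,3),np.uint8); im[:360,:360]=a; im[:b.shape[0],365:365+b.shape[1]]=b
cv2.imwrite("pics/c2.png",im)
E
```

```text
[array([158., 178.]), array([301., 428.])]
[array([296.,  83.]), array([ 28., 422.])]
```

View pics/c1.png

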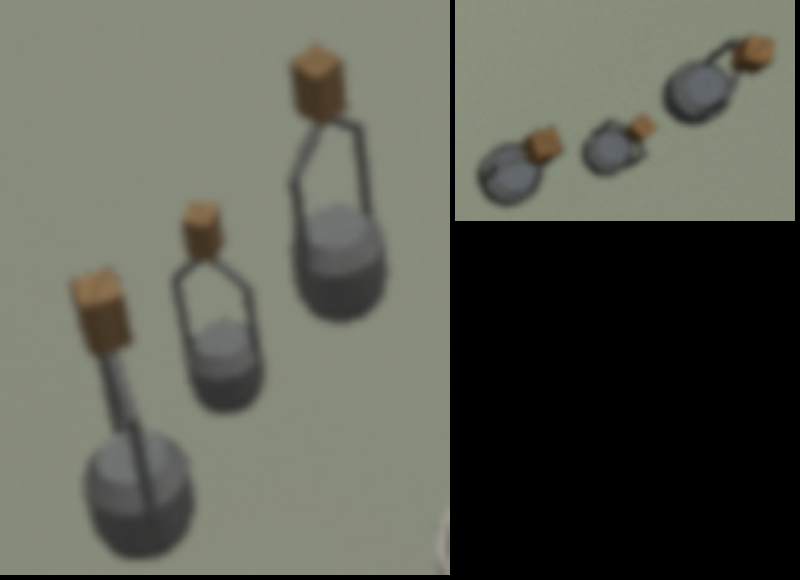

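View pics/c2.png

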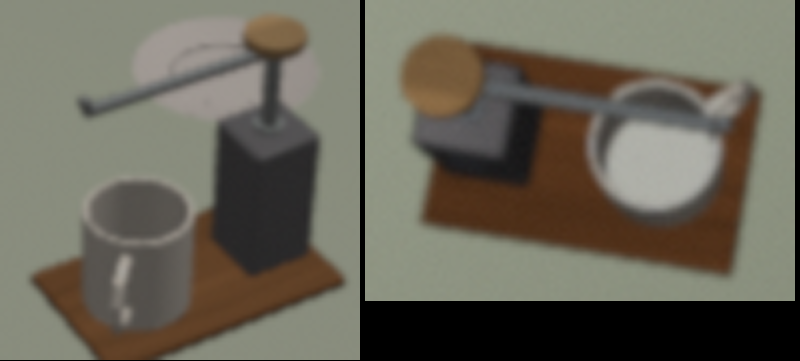

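```bash
cat >> h.py <<'E'
def tri(c1,u1,c2,u2):
    o1,d1=ray(c1,*u1);o2,d2=ray(c2,*u2)
    t=np.linalg.lstsq(np.c_[d1,-d2],o2-o1,rcond=None)[0]; a,b=o1+t[0]*d1,o2+t[1]*d2
    return (a+b)/2,np.linalg.norm(a-b)
E
python3 - <<'E'
from h import *
S,T=[robot.read_camera(n) for n in ["scene","top"]]
for n,a,b in [("A",(198.4,232),(361.5,222)),("B",(175.4,262.6),(389.7,217)),("C",(154.4,276.6),(423.8,195.3))]:
    p,e=tri(S,a,T,b);print("griptop",n,p.round(4),e.round(4))
f=lambda x,y:(245+x/4,160+y/4); g=lambda x,y:(185+(x-365)/4.3,195+y/4.3)
print("pad",tri(S,f(276,34),T,g(441,76)))
print("tip",tri(S,f(84,103),T,g(724,124)))
for k,(x,y) in dict(A=(340,275),B=(226,375),C=(140,505)).items():
    p=atz(S,135+x/5,220+y/5,.02); dist=np.linalg.norm(p-S["origin"]); w=dict(A=93,B=78,C=110)[k]/5
    print(k,p.round(3),"barrel w",w*dist/S["fx"])
for r,z in [((423,223),.01),((733,274),.01),((762,92),.01)]: print("foot",atz(T,*g(*r),z).round(4))
print("mug rim",atz(T,*g(655,143),.095).round(4), "mug bottom scene rim",atz(S,*f(138,210),.095).round(4))
def pr(z,p): return p
E
```

```text
griptop A [ 0.4992 -0.2199  0.1709] 0.0022
griptop B [ 0.5083 -0.307   0.13  ] 0.0009
griptop C [ 0.5455 -0.3918  0.1711] 0.0012
pad (array([0.56900937, 0.16944293, 0.21164306]), np.float64(0.002313300813960396))
tip (array([0.52034113, 0.01413931, 0.20625779]), np.float64(0.0019818258631526973))
A [ 0.505 -0.224  0.02 ] barrel w 0.05260712806816183
B [ 0.516 -0.313  0.02 ] barrel w 0.04276082246907161
C [ 0.551 -0.396  0.02 ] barrel w 0.05803734174115949
foot [0.5172 0.2222 0.01  ]
foot [0.4542 0.0192 0.01  ]
foot [ 0.5752 -0.0175  0.01  ]
mug rim [0.5345 0.0571 0.095 ] mug bottom scene rim [0.5374 0.0569 0.095 ]
```

The grip tops come out at z 0.171 (A), 0.130 (B) and 0.171 (C), and B's barrel is about 42 mm wide. So the middle one, B at top (382,223), is the infuser meant; A and C are larger. The c1 crop confirms this. Stand: bar direction about (-0.297,-0.955), seat about (0.535,0.060). Next I go up and over for a close look.

Call:
{"op": "send_rows", "data": {"rows": [{"rot": [0, 0, 0], "xyz": [0, 0, -0.045], "hand": 1}, {"rot": [0, 0, 0], "xyz": [0, 0, -0.045], "hand": 1}, {"rot": [0, 0, 0], "xyz": [-0.036, -0.031, 0], "hand": 1}, {"rot": [0, 0, 0], "xyz": [-0.036, -0.031, 0], "hand": 1}, {"rot": [0, 0, 0], "xyz": [-0.036, -0.031, 0], "hand": 1}, {"rot": [0, 0, 0], "xyz": [-0.036, -0.031, 0], "hand": 1}, {"rot": [0, 0, 0], "xyz": [-0.036, -0.031, 0], "hand": 1}, {"rot": [0, 0, 0], "xyz": [-0.036, -0.031, 0], "hand": 1}]}}

```text
clock: 2.0
tcp_pos: [0.3202, 0.3389, 0.3215]
tcp_rot: [0.0, 0.136, 0.991, 0.0]
wrist_force: [0.9, -0.1, -0.2]
width: 0.0853
finger_force: 0.0
```

Call:
{"op": "send_rows", "data": {"rows": [{"rot": [0, 0, 0], "xyz": [-0.036, -0.031, 0], "hand": 1}, {"rot": [0, 0, 0], "xyz": [-0.036, -0.031, 0], "hand": 1}, {"rot": [0, 0, 0], "xyz": [-0.036, -0.031, 0], "hand": 1}, {"rot": [0, 0, 0], "xyz": [-0.036, -0.031, 0], "hand": 1}, {"rot": [0, 0, 0], "xyz": [-0.036, -0.031, 0], "hand": 1}, {"rot": [0, 0, 0], "xyz": [-0.036, -0.031, 0], "hand": 1}, {"rot": [0, 0, 0], "xyz": [-0.01, -0.046, 0], "hand": 1}, {"rot": [0, 0, 0], "xyz": [-0.01, -0.046, 0], "hand": 1}]}}

```text
clock: 2.8
tcp_pos: [0.4724, 0.0073, 0.3213]
tcp_rot: [0.0, 0.136, 0.991, -0.0]
wrist_force: [0.7, -0.4, 0.4]
width: 0.0857
finger_force: 0.0
```

Call:
{"op": "send_rows", "data": {"rows": [{"rot": [0, 0, 0], "xyz": [-0.01, -0.046, 0], "hand": 1}, {"rot": [0, 0, 0], "xyz": [-0.01, -0.046, 0], "hand": 1}, {"rot": [0, 0, 0], "xyz": [-0.01, -0.046, 0], "hand": 1}, {"rot": [0, 0, 0], "xyz": [-0.01, -0.046, 0], "hand": 1}, {"rot": [0, 0, 0], "xyz": [0, 0, 0], "hand": 1}]}}

```text
clock: 3.3
tcp_pos: [0.4607, -0.1843, 0.3215]
tcp_rot: [0.0, 0.139, 0.99, -0.002]
wrist_force: [0.4, 0.8, 0.2]
width: 0.0857
finger_force: 0.0
```

```bash
python3 - <<'E'
from h import *
S=robot.read_camera("scene")
a,b=atz(S,170.6,276,.084),atz(S,185,278,.084); d=b-a; print("corners",a,b,"sep",np.linalg.norm(d),"yaw",np.arctan2(d[1],d[0]))
W=robot.read_camera("wrist"); cv2.imwrite("pics/w1.png",W["frame"]); s=robot.state()
print(s["tcp_pos"],s["tcp_rot"],s["q"],W["origin"],W["fx"],att(W).round(3))
E
```

```text
corners [ 0.49724378 -0.31990582  0.084     ] [ 0.52983184 -0.2995052   0.084     ] sep 0.03844693880091101 yaw 0.5593290261050181
[ 0.460593   -0.17955214  0.32117782] [-1.98088232e-04  1.37392973e-01  9.90516555e-01  2.91933615e-04] [-5.11839861e-01  1.29623395e-01  1.59812333e+00  4.03685506e-04
  1.41442804e+00 -1.80704127e+00] [ 0.38745028 -0.16010017  0.46447334] 306.3668247675582 [[ 0.275  0.917  0.288]
 [ 0.961 -0.262 -0.083]
 [-0.001  0.299 -0.954]]
```

View pics/w1.png

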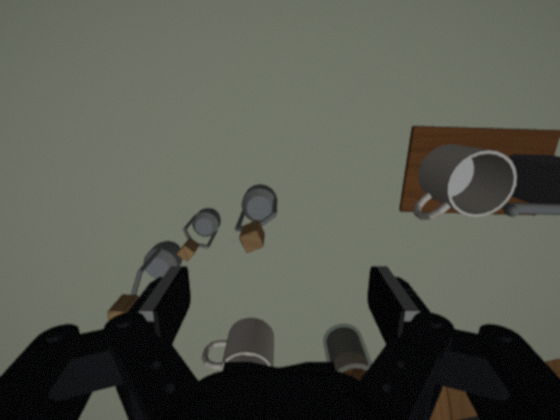

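The wrist view shows B at (205,225) with its grip at (188,250), between A (258,210) and C (155,270). The corner spacing of 38 mm fits the description. Infuser x yaw is about 0.56. I'll turn to that and go above it.

Call:
{"op": "send_rows", "data": {"rows": [{"rot": [0, 0, 0.148], "xyz": [0, 0, 0], "hand": 0.7}, {"rot": [0, 0, 0.148], "xyz": [0, 0, 0], "hand": 0.7}, {"rot": [0, 0, 0.148], "xyz": [0, 0, 0], "hand": 0.7}, {"rot": [0, 0, 0.148], "xyz": [0, 0, 0], "hand": 0.7}, {"rot": [0, 0, 0.148], "xyz": [0, 0, 0], "hand": 0.7}, {"rot": [0, 0, 0], "xyz": [-0.044, -0.009, 0], "hand": 0.7}, {"rot": [0, 0, 0], "xyz": [-0.044, -0.009, 0], "hand": 0.7}, {"rot": [0, 0, 0], "xyz": [-0.044, -0.009, 0], "hand": 0.7}]}}

```text
clock: 4.2
tcp_pos: [0.509, -0.3039, 0.3217]
tcp_rot: [0.0, 0.484, 0.875, 0.0]
wrist_force: [0.7, 0.7, -0.5]
width: 0.0598
finger_force: 0.0
```

Call:
{"op": "send_rows", "data": {"rows": [{"rot": [0, 0, 0], "xyz": [0, 0, 0.04], "hand": 0.7}, {"rot": [0, 0, 0], "xyz": [0, 0, 0.04], "hand": 0.7}, {"rot": [0, 0, 0], "xyz": [0, 0, 0.03], "hand": 0.7}, {"rot": [0, 0, 0], "xyz": [0, 0, 0], "hand": 0.7}, {"rot": [0, 0, 0], "xyz": [0, 0, 0], "hand": 0.7}]}}

```text
clock: 4.7
tcp_pos: [0.5084, -0.3036, 0.2118]
tcp_rot: [-0.0, 0.484, 0.875, 0.0]
wrist_force: [0.7, -0.8, 0.1]
width: 0.0597
finger_force: 0.0
```

```bash
python3 - <<'E'
from h import *
W=robot.read_camera("wrist"); s=robot.state()
print(s["tcp_pos"],s["tcp_rot"],s["width"])
print(proj(W,(.508,-.307,.134)),proj(W,(.508,-.307,.106)),proj(W,s["tcp_pos"]))
im=W["frame"].copy()
cv2.imwrite("pics/w2.png",cv2.resize(im[150:420,150:420],None,fx=2.2,fy=2.2,interpolation=cv2.INTER_CUBIC))
E
```

```text
[ 0.50914147 -0.30454295  0.21299521] [ 1.06104822e-03  4.84388262e-01  8.74852489e-01 -8.62067742e-05] 0.05946618149053682
[275.35097083 223.2879133 ] [275.6935403  212.21546561] [278.13297966 272.02026322]
```

View pics/w2.png

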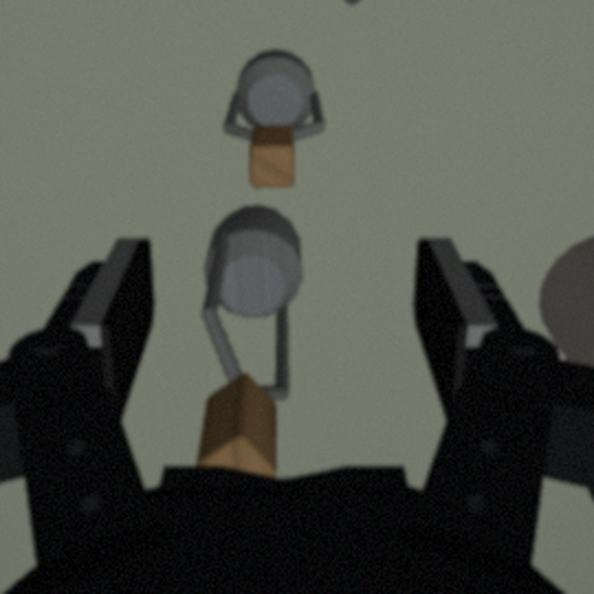

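The small one (B) has its grip top at crop (272,165), or image (273.7,225), within 2 px of the prediction and square to the fingers. C is the lower one at (240,440). Descend and grip.

Call:
{"op": "send_rows", "data": {"rows": [{"rot": [0, 0, 0], "xyz": [-0.0025, -0.003, 0.0], "hand": 0.7}, {"rot": [0, 0, 0], "xyz": [0, 0, 0.036], "hand": 0.7}, {"rot": [0, 0, 0], "xyz": [0, 0, 0.036], "hand": 0.7}, {"rot": [0, 0, 0], "xyz": [0, 0, 0.036], "hand": 0.7}, {"rot": [0, 0, 0], "xyz": [0, 0, 0], "hand": 0.7}]}}

```text
clock: 5.25
tcp_pos: [0.5046, -0.3074, 0.1007]
tcp_rot: [-0.003, 0.485, 0.874, 0.0]
wrist_force: [-1.0, 1.5, -0.4]
width: 0.0599
finger_force: 0.0
```

Call:
{"op": "send_rows", "data": {"rows": [{"rot": [0, 0, 0], "xyz": [0, 0, 0], "hand": 0}, {"rot": [0, 0, 0], "xyz": [0, 0, 0], "hand": 0}, {"rot": [0, 0, 0], "xyz": [0, 0, 0], "hand": 0}, {"rot": [0, 0, 0], "xyz": [0, 0, 0], "hand": 0}, {"rot": [0, 0, 0], "xyz": [0, 0, 0], "hand": 0}, {"rot": [0, 0, 0], "xyz": [0, 0, 0], "hand": 0}], "force": 40}}

```text
clock: 5.85
tcp_pos: [0.508, -0.3101, 0.1059]
tcp_rot: [0.002, 0.485, 0.875, -0.001]
wrist_force: [-1.3, -0.9, 6.5]
width: 0.0153
finger_force: 39.5
```

Call:
{"op": "send_rows", "data": {"rows": [{"rot": [0, 0, 0], "xyz": [0, 0, -0.02], "hand": 0}, {"rot": [0, 0, 0], "xyz": [0, 0, -0.04], "hand": 0}, {"rot": [0, 0, 0], "xyz": [0, 0, -0.04], "hand": 0}, {"rot": [0, 0, 0], "xyz": [0, 0, -0.04], "hand": 0}, {"rot": [0, 0, 0], "xyz": [0, 0, -0.04], "hand": 0}, {"rot": [0, 0, 0], "xyz": [0, 0, -0.02], "hand": 0}, {"rot": [0, 0, 0], "xyz": [0, 0, 0], "hand": 0}]}}

```text
clock: 6.55
tcp_pos: [0.5085, -0.3102, 0.3084]
tcp_rot: [0.005, 0.485, 0.875, -0.001]
wrist_force: [0.2, -0.6, -1.7]
width: 0.0154
finger_force: 39.5
```

```bash
python3 - <<'E'
from h import *
S,T=[robot.read_camera(n) for n in ["scene","top"]]; s=robot.state()
R0=R.from_quat(s["tcp_rot"],scalar_first=True); print(s["tcp_pos"],R0.as_matrix().round(3),s["width"],s["wrist_force"])
# refine stand: masks of bar/pad region
for n,c in (("scene",S),("top",T)):
    p=s["tcp_pos"]; u=proj(c,p-[0,0,.1]); print(n,u)
f=S["frame"]; u=proj(S,s["tcp_pos"]-np.array([0,0,.06])).astype(int)
a=cv2.resize(f[u[1]-50:u[1]+50,u[0]-50:u[0]+50],(400,400),interpolation=cv2.INTER_CUBIC)
u=proj(T,(.54,.06,.2)).astype(int); b=cv2.resize(T["frame"][u[1]-30:u[1]+30,u[0]-60:u[0]+20],(400,300),interpolation=cv2.INTER_CUBIC)
im=np.zeros((400,800,3),np.uint8); im[:,:400]=a; im[:300,400:]=b; cv2.imwrite("pics/l1.png",im); print("top crop origin",u-[60,30])
for P in [(.569,.169,.216),(.5348,.0596,.2),(.5194,.0101,.2),(.569,.169,.2)]: print(P,proj(T,P),proj(S,P))
E
```

```text
[ 0.50642213 -0.30863965  0.30353774] [[-0.529  0.848  0.001]
 [ 0.848  0.529 -0.001]
 [-0.001  0.    -1.   ]] 0.015168990224763475 [ 0.03359572 -0.7512611  -1.62180524]
scene [170.59781254 240.718791  ]
top [398.93738307 211.52377076]
top crop origin [188 188]
(0.569, 0.169, 0.216) [202.15020395 211.9811659 ] [313.61847583 167.411104  ]
(0.5348, 0.0596, 0.2) [249.06093854 220.85053377] [280.16989158 182.88612311]
(0.5194, 0.0101, 0.2) [269.88130788 224.22629017] [264.42553158 188.09580508]
(0.569, 0.169, 0.2) [203.32488132 213.37150757] [313.26888577 171.96938466]
```

View pics/l1.png

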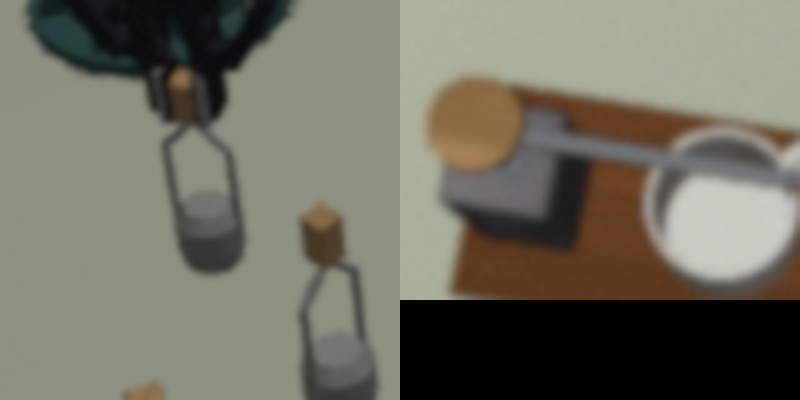

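It hangs straight in the gripper, grip at crop (182,95), and the measured pad and bar pixels match the model to within 1 px. Now turn, carry it to beyond the bar tip, and average the noisy readings.

Call:
{"op": "send_rows", "data": {"rows": [{"rot": [0, 0, 0.1435], "xyz": [0, 0, 0], "hand": 0}, {"rot": [0, 0, 0.1435], "xyz": [0, 0, 0], "hand": 0}, {"rot": [0, 0, 0.1435], "xyz": [0, 0, 0], "hand": 0}, {"rot": [0, 0, 0.1435], "xyz": [0, 0, 0], "hand": 0}, {"rot": [0, 0, 0.1435], "xyz": [0, 0, 0], "hand": 0}, {"rot": [0, 0, 0.1435], "xyz": [0, 0, 0], "hand": 0}, {"rot": [0, 0, 0], "xyz": [0, 0, 0], "hand": 0}]}}

```text
clock: 7.35
tcp_pos: [0.5056, -0.308, 0.3009]
tcp_rot: [-0.002, 0.806, 0.592, -0.001]
wrist_force: [-0.1, -0.9, -1.5]
width: 0.015
finger_force: 39.4
```

Call:
{"op": "send_rows", "data": {"rows": [{"rot": [0, 0, 0], "xyz": [0.032, -0.0105, 0], "hand": 0}, {"rot": [0, 0, 0], "xyz": [0.032, -0.0105, 0], "hand": 0}, {"rot": [0, 0, 0], "xyz": [0.033, -0.0105, 0], "hand": 0}, {"rot": [0, 0, 0], "xyz": [0.033, -0.0105, 0], "hand": 0}, {"rot": [0, 0, 0], "xyz": [0.033, -0.0105, 0], "hand": 0}, {"rot": [0, 0, 0], "xyz": [0.033, -0.0105, 0], "hand": 0}, {"rot": [0, 0, 0], "xyz": [0.033, -0.0105, 0], "hand": 0}, {"rot": [0, 0, 0], "xyz": [0.033, -0.0105, 0], "hand": 0}]}}

```text
clock: 8.15
tcp_pos: [0.5036, -0.0321, 0.302]
tcp_rot: [-0.001, 0.804, 0.594, -0.001]
wrist_force: [0.5, 1.0, 0.1]
width: 0.0155
finger_force: 39.4
```

```bash
cat >> h.py <<'E'
PAD=np.array([.568,.167,.216]); B=np.array([-.297,-.955,0])
def avg(n=8):
    P=[];Q=[];F=[];M=[]
    for i in range(n):
        robot.read_camera("wrist"); s=robot.state(); P.append(s["tcp_pos"]);Q.append(s["tcp_rot"]);F.append(s["wrist_force"]);M.append(s["ft_torque"])
    r=R.from_quat(np.array(Q),scalar_first=True).mean().as_matrix(); p=np.mean(P,0)
    print("t",s["clock"],"p",p.round(4),"sd",np.std(P,0).round(4),"F",np.mean(F,0).round(2),"w",s["width"],"yaw_y",np.arctan2(r[1,1],r[0,1]).round(4),"zax",r[:,2].round(3)); return p,r
E
python3 - <<'E'
from h import *
p,r=avg()
d=p-PAD; print("along bar",d@B,"lateral",d@np.array([.955,-.297,0]))
E
```

```text
t 8.55 p [ 0.5039 -0.0324  0.3024] sd [0.0006 0.0025 0.0003] F [-0.35  0.54 -1.38] w 0.014965785442007284 yaw_y -0.2993 zax [-0.002  0.001 -1.   ]
along bar 0.20947597363013754 lateral -0.0019515378789195584
```

Call:
{"op": "send_rows", "data": {"rows": [{"rot": [0, 0, 0], "xyz": [0, 0.002, 0.031], "hand": 0}, {"rot": [0, 0, 0], "xyz": [0, 0, 0.031], "hand": 0}, {"rot": [0, 0, 0], "xyz": [0, 0, 0], "hand": 0}]}}

```text
clock: 8.85
tcp_pos: [0.5034, -0.0346, 0.2377]
tcp_rot: [-0.003, 0.806, 0.592, -0.003]
wrist_force: [-1.5, 0.7, -1.7]
width: 0.015
finger_force: 39.5
```

```bash
python3 - <<'E'
from h import *
p,r=avg(4)
S,T=[robot.read_camera(n) for n in ["scene","top"]]
u=proj(S,(.52,.03,.19)).astype(int); a=cv2.resize(S["frame"][u[1]-50:u[1]+50,u[0]-50:u[0]+50],(600,600),interpolation=cv2.INTER_CUBIC)
cv2.imwrite("pics/h1.png",a)
E
```

```text
t 9.05 p [ 0.5065 -0.0349  0.2416] sd [0.0011 0.0001 0.0012] F [ 0.15 -0.47 -1.4 ] w 0.015117127595323868 yaw_y -0.3037 zax [-0.001 -0.    -1.   ]
```

View pics/h1.png

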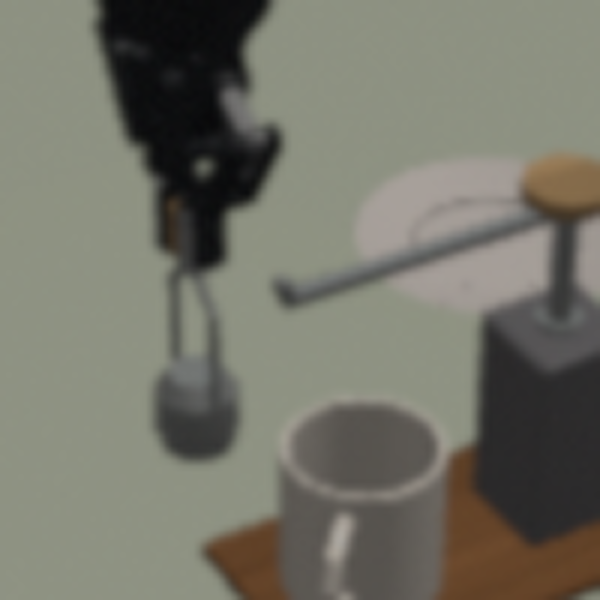

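The window (crop rows 270–385 at column 195) is centred on the bar's extension, about row 320. Slide it on.

Call:
{"op": "send_rows", "data": {"rows": [{"rot": [0, 0, 0], "xyz": [0.015, 0, 0], "hand": 0}, {"rot": [0, 0, 0], "xyz": [0.015, 0, 0], "hand": 0}, {"rot": [0, 0, 0], "xyz": [0.015, 0, 0], "hand": 0}, {"rot": [0, 0, 0], "xyz": [0.01, 0, 0], "hand": 0}]}}

```text
clock: 9.55
tcp_pos: [0.5235, 0.0202, 0.2415]
tcp_rot: [0.0, 0.805, 0.593, 0.0]
wrist_force: [0.7, 0.4, -1.2]
width: 0.0149
finger_force: 39.5
```

Call:
{"op": "send_rows", "data": {"rows": [{"rot": [0, 0, 0], "xyz": [0.013, 0, 0], "hand": 0}, {"rot": [0, 0, 0], "xyz": [0.013, 0, 0], "hand": 0}, {"rot": [0, 0, 0], "xyz": [0.013, 0, 0], "hand": 0}, {"rot": [0, 0, 0], "xyz": [0, 0, 0], "hand": 0}, {"rot": [0, 0, 0], "xyz": [0, 0, 0], "hand": 0}]}}

```text
clock: 10.05
tcp_pos: [0.5346, 0.0557, 0.2412]
tcp_rot: [0.0, 0.805, 0.593, -0.0]
wrist_force: [0.7, -0.3, -1.6]
width: 0.0153
finger_force: 39.5
```

```bash
python3 - <<'E'
from h import *
p,r=avg(5); d=p-PAD; print("along bar",d@B,"lateral",d@np.array([.955,-.297,0]))
S,T=[robot.read_camera(n) for n in ["scene","top"]]
u=proj(S,(.535,.06,.19)).astype(int); a=cv2.resize(S["frame"][u[1]-50:u[1]+50,u[0]-50:u[0]+50],(500,500),interpolation=cv2.INTER_CUBIC)
cv2.imwrite("pics/h2.png",a)
E
```

```text
t 10.3 p [0.5344 0.0551 0.2412] sd [0.     0.0001 0.    ] F [-0.2  -0.21 -1.65] w 0.015037175457182117 yaw_y -0.3033 zax [-0. -0. -1.]
along bar 0.11687375305853001 lateral 0.0011917848390435443
```

View pics/h2.png

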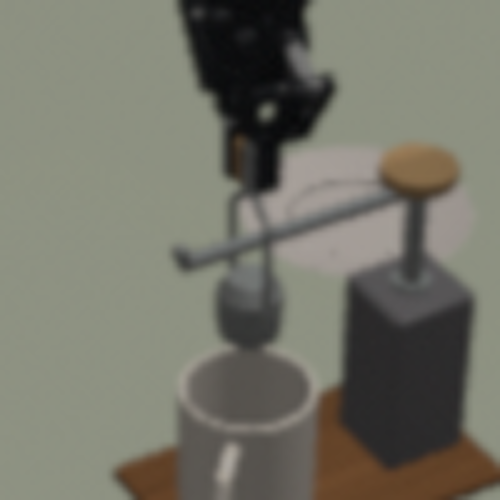

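The bar passes through the window. Lower it until the wire takes the load.

Call:
{"op": "send_rows", "data": {"rows": [{"rot": [0, 0, 0], "xyz": [0.002, -0.001, 0.008], "hand": 0}, {"rot": [0, 0, 0], "xyz": [0, 0, 0.008], "hand": 0}, {"rot": [0, 0, 0], "xyz": [0, 0, 0.008], "hand": 0}, {"rot": [0, 0, 0], "xyz": [0, 0, 0.004], "hand": 0}, {"rot": [0, 0, 0], "xyz": [0, 0, 0], "hand": 0}]}}

```text
clock: 10.9
tcp_pos: [0.5338, 0.0576, 0.2126]
tcp_rot: [-0.0, 0.806, 0.592, -0.001]
wrist_force: [-0.2, 0.5, -0.6]
width: 0.0151
finger_force: 39.6
```

Call:
{"op": "send_rows", "data": {"rows": [{"rot": [0, 0, 0], "xyz": [0, 0, 0.001], "hand": 0}, {"rot": [0, 0, 0], "xyz": [0, 0, 0.001], "hand": 0}, {"rot": [0, 0, 0], "xyz": [0, 0, 0], "hand": 0}]}}

```text
clock: 11.2
tcp_pos: [0.5341, 0.0576, 0.2117]
tcp_rot: [0.0, 0.806, 0.592, -0.0]
wrist_force: [-2.7, -0.1, 4.1]
width: 0.0152
finger_force: 40.3
```

```bash
python3 - <<'E'
from h import *
p,r=avg(4); d=p-PAD; print("along bar",d@B,"lateral",d@np.array([.955,-.297,0]))
E
```

```text
t 11.4 p [0.5341 0.0576 0.2117] sd [0. 0. 0.] F [-3.05 -0.48  5.35] w 0.015496071566453402 yaw_y -0.3029 zax [-0. -0. -1.]
along bar 0.11450416207850905 lateral 9.679272264708633e-05
```

Call:
{"op": "send_rows", "data": {"rows": [{"rot": [0, 0, 0], "xyz": [0, -0.002, -0.001], "hand": 0}, {"rot": [0, 0, 0], "xyz": [0, 0, 0], "hand": 0}, {"rot": [0, 0, 0], "xyz": [0, 0, 0.001], "hand": 0}, {"rot": [0, 0, 0], "xyz": [0, 0, 0], "hand": 0}]}}

```text
clock: 11.8
tcp_pos: [0.5335, 0.0582, 0.2118]
tcp_rot: [0.001, 0.806, 0.592, 0.001]
wrist_force: [2.2, -0.7, 4.9]
width: 0.0153
finger_force: 40.3
```

```bash
python3 - <<'E'
from h import *
p,r=avg(4)
E
```

```text
t 12.0 p [0.5334 0.0582 0.2118] sd [0. 0. 0.] F [ 2.72 -0.98  4.3 ] w 0.015225220008217378 yaw_y -0.303 zax [ 0.002 -0.    -1.   ]
```

Call:
{"op": "send_rows", "data": {"rows": [{"rot": [0, 0, 0], "xyz": [0, 0.001, 0], "hand": 0}, {"rot": [0, 0, 0], "xyz": [0, 0, 0], "hand": 0}, {"rot": [0, 0, 0], "xyz": [0, 0, 0], "hand": 0.2}, {"rot": [0, 0, 0], "xyz": [0, 0, 0], "hand": 0.3}, {"rot": [0, 0, 0], "xyz": [0, 0, 0], "hand": 0.4}, {"rot": [0, 0, 0], "xyz": [0, 0, 0], "hand": 0.5}, {"rot": [0, 0, 0], "xyz": [0, 0, 0], "hand": 0.5}, {"rot": [0, 0, 0], "xyz": [0, 0, 0], "hand": 0.5}]}}

```text
clock: 12.8
tcp_pos: [0.5331, 0.058, 0.2112]
tcp_rot: [-0.0, 0.806, 0.592, -0.0]
wrist_force: [1.2, -0.2, 0.2]
width: 0.0429
finger_force: 0.0
```

Call:
{"op": "send_rows", "data": {"rows": [{"rot": [0, 0, 0], "xyz": [0, 0, -0.01], "hand": 0.5}, {"rot": [0, 0, 0], "xyz": [0, 0, -0.02], "hand": 0.5}, {"rot": [0, 0, 0], "xyz": [0, 0, -0.03], "hand": 0.5}, {"rot": [0, 0, 0], "xyz": [0, 0, -0.04], "hand": 0.5}, {"rot": [0, 0, 0], "xyz": [0, 0, 0], "hand": 0.2}, {"rot": [0, 0, 0], "xyz": [0, 0, 0], "hand": 0}]}}

```text
clock: 13.4
tcp_pos: [0.5341, 0.058, 0.3131]
tcp_rot: [0.001, 0.806, 0.592, 0.001]
wrist_force: [-0.0, -0.2, -0.7]
width: 0.0142
finger_force: 0.0
```

```bash
python3 - <<'E'
from h import *
p,r=avg(4); d=PAD-p; print("to pad tool", r.T@d)
S=robot.read_camera("scene")
u=proj(S,(.545,.09,.19)).astype(int); a=cv2.resize(S["frame"][u[1]-50:u[1]+50,u[0]-50:u[0]+50],(500,500),interpolation=cv2.INTER_CUBIC)
cv2.imwrite("pics/h3.png",a)
E
```

```text
t 13.6 p [0.5327 0.058  0.3107] sd [0.0003 0.     0.0006] F [-0.36 -0.41  0.1 ] w 1.012718536496722e-05 yaw_y -0.303 zax [-0.001 -0.    -1.   ]
to pad tool [0.11464877 0.00131463 0.09467996]
```

View pics/h3.png

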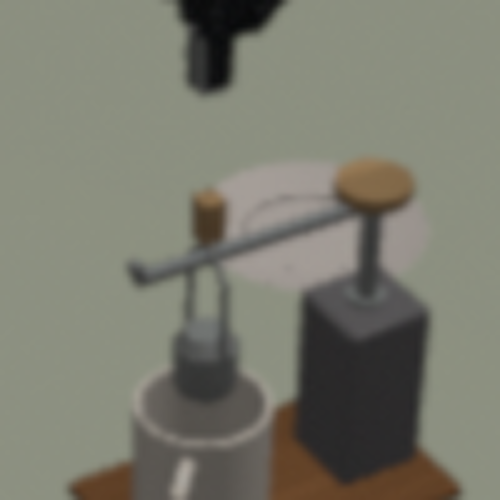

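The infuser hangs on the bar with its barrel over the mug's mouth, and the gripper is clear. Move over the pad with the fingers shut.

Call:
{"op": "send_rows", "data": {"rows": [{"rot": [0, 0, 0], "xyz": [0.0285, 0, 0], "hand": 0}, {"rot": [0, 0, 0], "xyz": [0.0285, 0.001, 0], "hand": 0}, {"rot": [0, 0, 0], "xyz": [0.0285, 0, 0], "hand": 0}, {"rot": [0, 0, 0], "xyz": [0.0285, 0, 0], "hand": 0}, {"rot": [0, 0, 0], "xyz": [0, 0, 0.04], "hand": 0}, {"rot": [0, 0, 0], "xyz": [0, 0, 0.03], "hand": 0}, {"rot": [0, 0, 0], "xyz": [0, 0, 0.015], "hand": 0}, {"rot": [0, 0, 0], "xyz": [0, 0, 0], "hand": 0}]}}

```text
clock: 14.45
tcp_pos: [0.5657, 0.1662, 0.2226]
tcp_rot: [-0.002, 0.806, 0.592, -0.003]
wrist_force: [-1.0, -0.1, -0.2]
width: -0.0002
finger_force: 0.0
```

```bash
python3 - <<'E'
from h import *
p,r=avg(6); d=PAD-p; print("to pad tool", r.T@d)
E
```

```text
t 14.75 p [0.5686 0.1665 0.2267] sd [0.0008 0.0001 0.0011] F [0.31 0.36 0.27] w 2.1837144108652757e-05 yaw_y -0.3031 zax [ 0. -0. -1.]
to pad tool [ 0.00033277 -0.00069901  0.01066531]
```

Call:
{"op": "send_rows", "data": {"rows": [{"rot": [0, 0, 0], "xyz": [0, 0, 0.004], "hand": 0}, {"rot": [0, 0, 0], "xyz": [0, 0, 0.004], "hand": 0}, {"rot": [0, 0, 0], "xyz": [0, 0, 0.001], "hand": 0}, {"rot": [0, 0, 0], "xyz": [0, 0, 0.001], "hand": 0}, {"rot": [0, 0, 0], "xyz": [0, 0, 0], "hand": 0}]}}

```text
clock: 15.25
tcp_pos: [0.5682, 0.1665, 0.2162]
tcp_rot: [0.0, 0.806, 0.592, -0.0]
wrist_force: [1.2, -0.5, -0.4]
width: -0.0001
finger_force: 0.0
```

Call:
{"op": "send_rows", "data": {"rows": [{"rot": [0, 0, 0], "xyz": [0, 0, 0.001], "hand": 0}, {"rot": [0, 0, 0], "xyz": [0, 0, 0.001], "hand": 0}, {"rot": [0, 0, 0], "xyz": [0, 0, 0], "hand": 0}]}}

```text
clock: 15.55
tcp_pos: [0.5684, 0.1665, 0.2147]
tcp_rot: [0.0, 0.806, 0.592, 0.0]
wrist_force: [-1.8, -0.4, 5.8]
width: 0.0001
finger_force: 2.4
```

```bash
python3 - <<'E'
from h import *
avg(3)
E
```

```text
t 15.7 p [0.5684 0.1665 0.2148] sd [0. 0. 0.] F [-1.62 -0.38  5.28] w -0.0003136922371692195 yaw_y -0.303 zax [ 0. -0. -1.]
```

Call:
{"op": "send_rows", "data": {"rows": [{"rot": [0, 0, 0], "xyz": [0, 0, 0.002], "hand": 0}, {"rot": [0, 0, 0], "xyz": [0, 0, 0.002], "hand": 0}, {"rot": [0, 0, 0], "xyz": [0, 0, 0.002], "hand": 0}, {"rot": [0, 0, 0], "xyz": [0, 0, 0.002], "hand": 0}, {"rot": [0, 0, 0], "xyz": [0, 0, 0.002], "hand": 0}, {"rot": [0, 0, 0], "xyz": [0, 0, 0.002], "hand": 0}, {"rot": [0, 0, 0], "xyz": [0, 0, 0.002], "hand": 0}, {"rot": [0, 0, 0], "xyz": [0, 0, 0.002], "hand": 0}]}}

```text
clock: 16.5
tcp_pos: [0.5684, 0.1665, 0.1988]
tcp_rot: [0.0, 0.806, 0.592, 0.0]
wrist_force: [-1.8, 0.4, 6.9]
width: -0.0002
finger_force: 3.6
```

Call:
{"op": "send_rows", "data": {"rows": [{"rot": [0, 0, 0], "xyz": [0, 0, 0.002], "hand": 0}, {"rot": [0, 0, 0], "xyz": [0, 0, 0.002], "hand": 0}, {"rot": [0, 0, 0], "xyz": [0, 0, 0.002], "hand": 0}, {"rot": [0, 0, 0], "xyz": [0, 0, 0.002], "hand": 0}, {"rot": [0, 0, 0], "xyz": [0, 0, 0.002], "hand": 0}, {"rot": [0, 0, 0], "xyz": [0, 0, 0.002], "hand": 0}, {"rot": [0, 0, 0], "xyz": [0, 0, 0.002], "hand": 0}, {"rot": [0, 0, 0], "xyz": [0, 0, 0.002], "hand": 0}]}}

```text
clock: 17.3
tcp_pos: [0.5684, 0.1665, 0.183]
tcp_rot: [0.0, 0.806, 0.592, 0.0]
wrist_force: [-2.3, -0.3, 7.8]
width: 0.0001
finger_force: 3.9
```

Call:
{"op": "send_rows", "data": {"rows": [{"rot": [0, 0, 0], "xyz": [0, 0, 0.002], "hand": 0}, {"rot": [0, 0, 0], "xyz": [0, 0, 0.002], "hand": 0}, {"rot": [0, 0, 0], "xyz": [0, 0, 0.002], "hand": 0}, {"rot": [0, 0, 0], "xyz": [0, 0, 0.002], "hand": 0}, {"rot": [0, 0, 0], "xyz": [0, 0, 0.002], "hand": 0}, {"rot": [0, 0, 0], "xyz": [0, 0, 0.002], "hand": 0}, {"rot": [0, 0, 0], "xyz": [0, 0, 0.002], "hand": 0}, {"rot": [0, 0, 0], "xyz": [0, 0, 0], "hand": 0}]}}

```text
clock: 18.1
tcp_pos: [0.5684, 0.1665, 0.1689]
tcp_rot: [0.0, 0.806, 0.592, 0.0]
wrist_force: [-1.9, -1.2, 7.8]
width: 0.0002
finger_force: 4.1
```

```bash
python3 - <<'E'
from h import *
avg(5)
S=robot.read_camera("scene")
u=proj(S,(.545,.09,.16)).astype(int); a=cv2.resize(S["frame"][u[1]-50:u[1]+50,u[0]-50:u[0]+50],(500,500),interpolation=cv2.INTER_CUBIC)
cv2.imwrite("pics/h4.png",a)
E
```

```text
t 18.35 p [0.5684 0.1665 0.1691] sd [0. 0. 0.] F [-2.94 -0.9   8.11] w 3.682748194339765e-05 yaw_y -0.3029 zax [ 0.001 -0.    -1.   ]
```

View pics/h4.png

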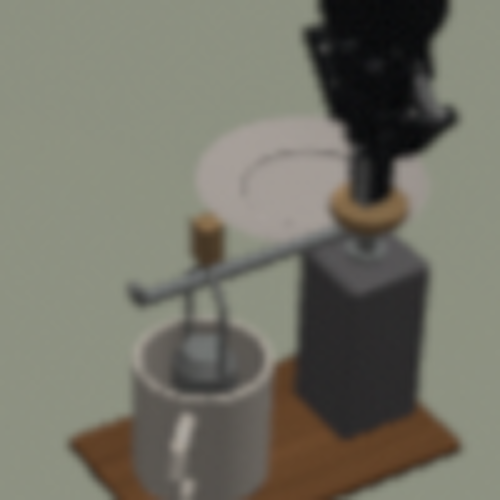

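The infuser is down in the mug and the tip is on the pad; travel is about 47 mm. About 3 mm more.

Call:
{"op": "send_rows", "data": {"rows": [{"rot": [0, 0, 0], "xyz": [0, 0, 0.001], "hand": 0}, {"rot": [0, 0, 0], "xyz": [0, 0, 0.001], "hand": 0}, {"rot": [0, 0, 0], "xyz": [0, 0, 0.001], "hand": 0}, {"rot": [0, 0, 0], "xyz": [0, 0, 0], "hand": 0}, {"rot": [0, 0, 0], "xyz": [0, 0, 0], "hand": 0}, {"rot": [0, 0, 0], "xyz": [0, 0, 0], "hand": 0}]}}

```text
clock: 19.0
tcp_pos: [0.5684, 0.1665, 0.1661]
tcp_rot: [0.0, 0.806, 0.592, 0.0]
wrist_force: [-2.5, -1.5, 8.8]
width: 0.0001
finger_force: 4.2
```

```bash
python3 - <<'E'
from h import *
avg(6)
for n in ["scene","top"]:
    robot.read_camera(n)
    for q in ["mug","jar","kettle","plate"]:
        print(n,q,[np.round(r["extent"][:2],0) for r in robot.spot_in(n,q)[:2]])
E
```

```text
t 19.3 p [0.5684 0.1665 0.1661] sd [0. 0. 0.] F [-2.35 -0.26  8.67] w 4.895108121855258e-05 yaw_y -0.3029 zax [ 0.001 -0.    -1.   ]
scene mug [array([279., 223.]), array([282., 203.])]
scene jar [array([301., 308.]), array([281., 202.])]
scene kettle [array([380., 183.])]
scene plate [array([302., 177.])]
top mug [array([256., 230.])]
top jar [array([312., 136.])]
top kettle [array([120., 203.]), array([245., 226.])]
top plate [array([135., 305.])]
```

The pad is held at about 49.5 mm of travel with about 8.7 N, short of the hard stop. The mug and the other things haven't moved; in the top view the arm covers part of the plate. Handing in.

```bash
python3 -c "
from bench import robot
print(robot.sign_off())"
```

```text
the job is handed in; nothing more can be done
None
```

I hung the infuser on the bar over the mug and let go, then pressed the pad to about 49.5 mm, past the third click. I handed in at about 19 s with the arm still holding it there at about 8.7 N; the sign-off gave no verdict.

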